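Top off the slat tower and hold the sprung clamp closed

ROBOT

A 7-joint arm with a two-finger parallel gripper is mounted at the origin on the work surface. World frame = base frame: x ahead of the robot, y to its left, z up, the work surface at z = 0. Lengths are in mm, angles in rad, forces in N, time in s.
With the tool pointing down it reaches from about 425 to 950 mm from the base axis. Payload 4.7 kg.
Tool frame: the origin (TCP) lies at the very end of the fingers, on their centre line; the grasp point (between the pads) lies 19 mm behind it; z points along the fingers, y is the line along which they close (so a half turn about z gives the same grasp; the last joint's range is limited). The gripper opens to 87 mm and grips with 3 to 60 N. Pads are 19 mm wide; open, the fingers measure 117 mm over their backs; the gripper's body (75 mm by 190 mm) begins 51 mm behind the grasp point.
Start: joints at [1.153, 0.469, -0.049, 1.532, 0.024, 1.141, -0.082], TCP at [255.925, -624.621, 222.573] pointing down, gripper open.
Joint ranges: [-2.59, 2.59], [-0.33, 1.99], [-1.39, 1.29], [0.1, 2.45], [-1.04, 4.18], [0.21, 1.99], [-2.66, 2.66]. Speed limits (rad/s): [2.57, 2.57, 3.14, 3.14, 3.14, 3.14, 3.14].

INTERFACE

Orientations are given as a rotation vector (axis times angle).
In Python, from workcell import manip gives the robot as it stands. Calls block until the motion is done:
- manip.move_to(position, orientation): joint-space move of the TCP to a pose.
- manip.line_to(position, rotation=None, velocity=150, contact_N=None): straight line of the TCP; rotation=None keeps the orientation; velocity is the mean speed in mm/s. With contact_N (N) it stops when the force on the tool has changed by that much, and returns True; else False.
- manip.movej(angles): joint-space move.
- manip.gripper_to(opening, f_grip=None): finger opening in mm; f_grip is the grip in N (None keeps the last); returns when the fingers have stopped.
- manip.hold(seconds).
- manip.inverse_kinematics(position, orientation): joint angles nearest the present ones, or None.
- manip.state(): the state.
- manip.get_image(name): name is "scene" or "top" or "wrist"; returns (picture, depth): 400x640x3 uint8, red, green, blue; 400x640 float32, mm along the optical axis (not along the pixel's ray), 0 where there is no reading.
- manip.camera_model(name): a dict with "intrinsics" (3x3 intrinsics, pixels), "rvec" (rotation vector, rad) and "tvec" (3), from world to camera coordinates, as OpenCV has them; the wrist camera has in their place "T_tool_cam" (4x4, takes a point from camera to tool coordinates, whose origin is the TCP and whose axes are the flange's). Camera axes: x right, y down, z forward; pixel columns grow to the right and rows downward; lengths in mm; the calibration is good to about 2 mm. A picture is of the moment at which its call begins: read the wrist's pose just before it. camera_model takes no time and is no camera call.
A pose or a line that the arm cannot do raises manip.Unreachable and nothing moves.
- manip.hand_in(): hands the job in; it is judged then, once.
Trained networks look in the newest picture that a camera, given by its name, has taken for a name from the list of things; names that differ only in an ending like _2 or _b are one class to them, and where a whole thing is asked for, a point or a joint stands for the part that bears it (a point fixed in the world has none). Each returns a list of dicts, best first, with "conf" (0 to 1); they miss things now and then, are a little off and sometimes report something else, mostly with a low value. They report only what shows in the picture. A call takes as long as a camera call. They do not tell look-alikes from the thing itself.
- manip.trace(camera, name): "region" (400x640 bool, what is visible of it) and "position" ([column, row] in pixels, amid what is visible of it).
- manip.place_of(camera, name): "position" ([column, row] in pixels: a listed point, or the origin of a listed thing).
The state is a dict: "time_s": time; "joints": joint angles; "joint_velocities": joint speeds; "effort": joint torques, N m; "tool_pos": TCP position; "eef_rot": TCP orientation; "force": force on the tool from outside, world axes, zero at the start; "wrist_torque": the same for the moment, N m; "finger_gap": finger opening in mm; "gripper_force": force on a finger pad.
Only numpy, scipy, OpenCV 4.12 (cv2) and the standard library are available. Lean on these libraries where they do the work, as an engineer would, in place of code of your own. Each camera call takes 0.05 s, during which the arm holds its last target. There are 200 camera calls.

TASK

Lay the two loose yellow slats flat on the tower in the clamp, crosswise on the blue layer and each directly above a white slat, leaving the rest of the tower as it stands. Then push the clamp's sprung tensioner arm by its red post, with the gripper, past its ratchet click so that the idler block presses both yellow slats home against the steel stop, and finish while still holding it there: it does not latch, so do not let go. Leave the other things on the bench alone.

Things in the scene. Friction and masses are not known exactly. Their poses are not given: they have to be found in the camera images.
- clamp: dark grey base plate, fixed, placed and turned differently each time: 195 mm along x, y from -204 to +81 mm, top 10 mm above the bench. Origin at bench height under the tower's middle; z up. Tower: white slats along y at x = -30 and +30 mm, on them blue slats along x at y = -34 and +34 mm, their top 38 mm above the bench.
- place_1 (a point): where the centre of one yellow slat (either) belongs when laid: clamp x = +30, y = -6 mm, 45 mm above the bench, slat along clamp y; good to about 10 mm. Axes as the clamp's. The idler block later slides the slat along +y to the stop
- place_2 (a point): the same for the other yellow slat, at clamp x = -30, y = -6 mm
- stop_face (a point): middle of the face of the steel stop, 96 mm wide, top 56 mm above the bench, face at clamp y = +51 mm looking to -y; against it a yellow slat's centre is at y = +6 mm
- slat_a_center (a point): first loose yellow slat, lying flat on the bench, 90 x 18 x 14 mm, about 30 g; this point is the centre of the slat, x along its length, z up
- slat_b_center (a point): second loose yellow slat, same as the first, 90 x 18 x 14 mm, about 30 g; this point is the centre of the slat, x along its length, z up
- low_1_center (a point): white slat of the tower's bottom layer, 90 x 18 x 14 mm, about 30 g; this point is the centre of the slat, x along its length, z up
- low_2_center (a point): other white slat of the bottom layer, 90 x 18 x 14 mm, about 30 g; this point is the centre of the slat, x along its length, z up
- mid_1_center (a point): blue slat of the tower's second layer (idler side), 90 x 18 x 14 mm, about 30 g; this point is the centre of the slat, x along its length, z up
- mid_2_center (a point): other blue slat of the second layer (stop side), 90 x 18 x 14 mm, about 30 g; this point is the centre of the slat, x along its length, z up
- handle_post: upright red round post (its sleeve turns freely) on the free end of the green arm, 18 mm diameter, 62 mm high; origin at its centre, 95 mm above the bench (post from 64 to 126 mm; under it the arm's plate, top at 64 mm). At rest at clamp x = -65, y = -166 mm; nothing stands beside it on its -y side. Push it towards clamp +y.
- pivot (a point): vertical axis of the tensioner arm, at clamp x = +75, y = -130 mm; the post swings about it on a 145 mm radius: at arm value q it is at clamp x = 75 - 145 cos(0.25 - q), y = -130 - 145 sin(0.25 - q) mm
- tensioner_arm (a joint): swing of the green arm, rad: 0 at rest, grows as the post is pushed towards clamp +y. Its spring takes about 4 N at the post to start, 5 to 7 N up to the click, 8 to 11 N past it. The pawl rides over the tooth at 0.34 and has clicked down behind it by 0.42; hold between 0.44 and 0.52; hard stop at 0.55. No latch: let go, it springs back to 0.
- pawl_slider (a joint): brass pawl beside the pivot, m: 0 down, lifted by 0.002 to 0.003 as the arm reaches 0.34 rad, drops back to 0 past the click
- idler_block (a joint): compression of the black idler block's spring, m: 0 when free, about 0.006 at arm 0.42 and 0.011 at 0.48 rad with the yellow slats against the stop, at most 0.020. Block 90 mm wide, 39 to 57 mm above the bench (meets only the top layer); face at clamp y = -69 mm at rest, advances 85 mm per rad of the arm.
- petri_dish: bystander, not to be disturbed: clear glass petri dish, 90 mm across, 16 mm high; origin at the centre of its underside
- vial: bystander, not to be disturbed: small amber glass vial with white cap, 28 mm across, 55 mm high; origin at the centre of its underside
- screwdriver: bystander, not to be disturbed: red-handled screwdriver lying flat, 160 mm long along its x axis
- jar: bystander, not to be disturbed: white plastic jar with blue cap, 52 mm across, 60 mm high; origin at the centre of its underside
- wafer_box: bystander, not to be disturbed: grey plastic box, 55 x 55 x 24 mm; origin at the centre of its underside
- tweezers: bystander, not to be disturbed: steel tweezers lying flat, 110 mm long along their x axis
Mind the look-alikes: they are no part of the job. What is shaped like the part that bears low_1_center but green or pink is not meant.

How it is judged:
By the outcome, as a careful person would: the job done as asked, in the order asked, and still so for the second after the job is handed in, while the arm keeps its last pose, push and grip.
It also fails if it takes over 66 s, if anything falls off the work surface, if the arm or the gripper's body presses on something with over 40 N, if the wrist force passes 120 N, or if a joint passes its speed limit or range.

## Working session

There is one attempt and no reset: what is moved stays moved. The work goes in short steps, each a Python script; the robot and the scene stay as the last script left them, time stands still between calls to the robot, and variables do not carry over. Pictures are saved under pics/ and viewed, at most 10 in all, crops included, and the job is handed in when it is done.

```bash
mkdir -p pics; ls; cat > h.py <<'E'
import numpy as np, cv2
from scipy.spatial.transform import Rotation as R
from workcell import manip
def cam(n):
    m=manip.camera_model(n); K=np.array(m["intrinsics"],float)
    if "rvec" in m:
        Rw=cv2.Rodrigues(np.array(m["rvec"],float))[0]; t=np.array(m["tvec"],float).ravel()
        return K,Rw,t
    s=manip.state(); T=np.eye(4); T[:3,:3]=R.from_rotvec(s["eef_rot"]).as_matrix(); T[:3,3]=s["tool_pos"]
    C=np.linalg.inv(T@np.array(m["T_tool_cam"])); return K,C[:3,:3],C[:3,3]
def onplane(c,px,z):
    K,Rw,t=c; d=Rw.T@np.linalg.inv(K)@np.array([px[0],px[1],1.]); o=-Rw.T@t
    return o+d*(z-o[2])/d[2]
def save(p,n): cv2.imwrite("pics/"+n+".png",cv2.cvtColor(p,cv2.COLOR_RGB2BGR))
def proj(c,P):
    K,Rw,t=c; q=K@(Rw@np.array(P,float)+t); return q[:2]/q[2]
E
python3 - <<'E'
from h import *
for n in("top","scene"):
    c=cam(n); p,d=manip.get_image(n); save(p,n+"0"); np.savez(n+"0.npz",p=p,d=d)
    print(n, "cam at",(-c[1].T@c[2]).round())
    for k,z in dict(slat_a_center=7,low_1_center=17,mid_1_center=31,stop_face=48,handle_post=95,pivot=60,place_1=45,place_2=45,clamp=0,petri_dish=0,vial=0,screwdriver=8,jar=0,wafer_box=0,tweezers=3).items():
        for r in manip.place_of(n,k)[:4]:
            print(k,round(r["conf"],2),np.round(r["position"]),onplane(c,r["position"],z).round(1)[:2])
E
```

```text
pics
top cam at [ 392.   -9. 1089.]
slat_a_center 0.62 [412. 178.] [ 578.1 -243.4]
low_1_center 0.7 [274. 198.] [532.7 135.7]
low_1_center 0.63 [293. 271.] [336.4  89.3]
low_1_center 0.59 [214. 198.] [538.7 298.3]
low_1_center 0.59 [212. 152.] [667.2 303.5]
mid_1_center 0.53 [284. 189.] [556.1 106.8]
stop_face 0.81 [259. 182.] [574.2 171. ]
stop_face 0.28 [274. 195.] [536.5 130.3]
handle_post 0.45 [334. 219.] [465.9 -25.1]
pivot 0.66 [329. 166.] [607.5 -16.4]
pivot 0.22 [242. 300.] [270.6 216.2]
place_1 0.63 [282. 175.] [590.4 110.4]
place_1 0.62 [270. 195.] [537.3 140.7]
place_1 0.48 [489. 188.] [ 538.9 -434.3]
place_2 0.63 [282. 175.] [590.4 110.4]
place_2 0.62 [270. 195.] [537.3 140.7]
place_2 0.48 [489. 188.] [ 538.9 -434.3]
clamp 0.79 [275. 186.] [568.2 134.9]
petri_dish 0.88 [366. 133.] [ 710.1 -122.3]
petri_dish 0.27 [166. 168.] [629.4 437.7]
vial 0.45 [202. 245.] [413.7 337.4]
screwdriver 0.71 [168. 168.] [629.4 427.8]
screwdriver 0.28 [241. 301.] [263.5 229.4]
jar 0.69 [489. 187.] [ 545.5 -453. ]
jar 0.18 [275. 184.] [574.1 135.1]
wafer_box 0.74 [450. 140.] [ 682.2 -355.3]
w
[... 785 characters left out ...]
24. 241.] [615.2  -8.1]
pivot 0.53 [301. 288.] [ 761.9 -124.2]
place_1 0.64 [355. 231.] [591.4 107.6]
place_1 0.61 [352. 214.] [512.6 124.5]
place_1 0.36 [356. 232.] [595.  110.1]
place_2 0.64 [355. 231.] [591.4 107.6]
place_2 0.61 [352. 214.] [512.6 124.5]
place_2 0.36 [356. 232.] [595.  110.1]
clamp 0.62 [359. 230.] [553.2 140. ]
petri_dish 0.9 [299. 285.] [ 713.  -119.8]
vial 0.43 [393. 193.] [411.8 334.8]
screwdriver 0.71 [448. 227.] [638.9 437.6]
screwdriver 0.27 [364. 238.] [601.3 138.2]
jar 0.83 [188. 270.] [ 552.9 -445.1]
wafer_box 0.68 [223. 300.] [ 695.  -351.4]
wafer_box 0.58 [357. 230.] [551.7 131.9]
wafer_box 0.57 [351. 224.] [518.1 122. ]
tweezers 0.66 [325. 239.] [562.9  10.1]
```

View pics/top0.png

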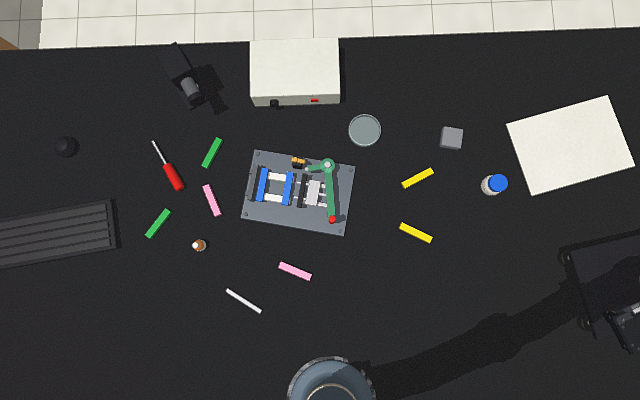

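View pics/scene0.png

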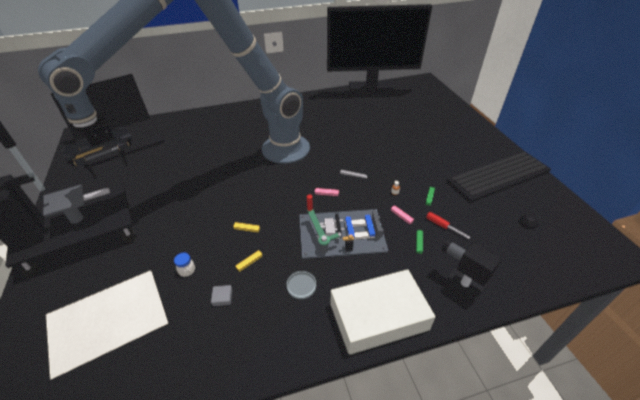

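The top view shows yellow slats at about (418,178) and (416,232). The clamp plate is at about (298,193), with clamp +x up in the picture and the stop on its left. The green and pink slats are decoys. I'll move the wrist camera closer.

```bash
cat >> h.py <<'E'
def down(a): # tool x at world angle a, z down
    return R.from_matrix(np.array([[np.cos(a),np.sin(a),0],[np.sin(a),-np.cos(a),0],[0,0,-1]])).as_rotvec()
def blobs(p,c,lo,hi,z,amin):
    m=cv2.inRange(cv2.cvtColor(p,cv2.COLOR_RGB2HSV),lo,hi); out=[]
    for k in cv2.findContours(m,cv2.RETR_EXTERNAL,cv2.CHAIN_APPROX_NONE)[0]:
        if cv2.contourArea(k)<amin: continue
        w=np.array([onplane(c,q,z)[:2] for q in k[:,0]],np.float32)
        (x,y),(a,b),_=r=cv2.minAreaRect(w); bx=cv2.boxPoints(r); e=bx[1]-bx[0]; f=bx[2]-bx[1]
        e=e if np.hypot(*e)>np.hypot(*f) else f
        out.append((round(x,1),round(y,1),round(max(a,b),1),round(min(a,b),1),round(float(np.arctan2(e[1],e[0])),3)))
    return out
Y=((20,120,90),(35,255,255)); B=((105,120,60),(125,255,255))
E
python3 - <<'E'
from h import *
z=np.load("top0.npz"); c=cam("top")
print("yel",blobs(z["p"],c,*Y,10,30)); print("blue",blobs(z["p"],c,*B,36,30))
s=manip.state(); print(s["time_s"],s["eef_rot"],np.round(R.from_rotvec(s["eef_rot"]).as_matrix(),2).tolist()); print(np.round(manip.camera_model("wrist")["T_tool_cam"],3).tolist(),manip.camera_model("wrist")["intrinsics"])
E
```

```text
yel [(429.0, -241.8, 92.7, 20.4, 1.094), (577.8, -255.5, 93.0, 20.1, -1.117)]
blue [(552.2, -461.5, 50.2, 45.8, -0.836), (556.6, 97.2, 90.2, 19.3, -0.186), (569.5, 165.0, 90.4, 21.1, -0.208)]
1.6 [3.08239053e+00 6.06864969e-01 6.17025321e-05] [[0.93, 0.38, 0.0], [0.38, -0.93, -0.0], [0.0, 0.0, -1.0]]
[[0.001, -0.965, -0.262, 71.039], [1.0, 0.001, -0.001, -0.86], [0.001, -0.262, 0.965, -161.991], [0.0, 0.0, 0.0, 1.0]] [[323.98174822   0.         321.47934281]
 [  0.         323.98174822 196.80325538]
 [  0.           0.           1.        ]]
```

```bash
python3 - <<'E'
from h import *
manip.move_to([585,-40,250],down(0)); s=manip.state(); print(s["time_s"],s["tool_pos"])
c=cam("wrist"); p,d=manip.get_image("wrist"); save(p,"w0"); np.savez("w0.npz",p=p,d=d)
print("yel",blobs(p,c,*Y,12,60)); print("blue",blobs(p,c,*B,37,60))
for n,z in dict(stop_face=48,handle_post=95,pivot=60,slat_a_center=7).items():
    for r in manip.place_of("wrist",n)[:3]: print(n,round(r["conf"],2),np.round(r["position"]),onplane(c,r["position"],z).round(1)[:2])
def rng(a,pos):
    q=manip.inverse_kinematics(pos,down(a)); return None if q is None else np.round(q,2)
for a in(-1.117,2.02): print(a,rng(a,[577,-255,3]))
for a in(1.094,-2.05): print(a,rng(a,[429,-242,3]))
for a in(1.38,-1.76): print(a,rng(a,[590,125,41]))
E
```

```text
3.9917 [584.99970323 -41.28070111 249.88754193]
yel [(358.2, -84.3, 167.1, 19.9, 1.57), (362.1, -444.4, 73.8, 28.1, 1.57), (362.1, -344.4, 123.4, 28.1, 1.57), (427.5, 223.8, 52.4, 15.0, -0.151), (579.9, -251.5, 94.4, 24.3, -1.114)]
blue [(557.8, 89.5, 90.5, 17.3, -0.028), (570.6, 164.7, 91.6, 23.9, -0.195)]
stop_face 0.83 [129. 185.] [571.4 181.7]
handle_post 0.88 [300. 289.] [465.2 -16.5]
pivot 0.69 [180. 168.] [592.9 115.2]
pivot 0.61 [288. 153.] [609.7  -4.7]
slat_a_center 0.83 [488. 167.] [ 584.  -250.9]
-1.117 [ 0.42  0.65 -0.1   1.8   0.1   0.69 -2.42]
2.02 [ 0.79  0.74 -0.63  1.78  0.58  0.81  0.32]
1.094 [ 0.76  0.53 -0.41  2.12  0.39  0.56 -0.41]
-2.05 [-0.12  0.6   0.72  2.17 -0.7   0.61 -2.51]
1.38 [ 0.14  0.64 -0.58  1.84  0.47  0.81 -0.87]
-1.76 [ 0.49  0.92 -1.19  1.82  0.97  1.12  1.9 ]
```

View pics/w0.png

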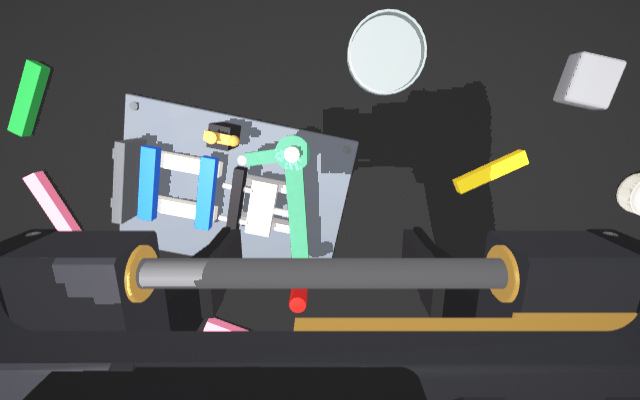

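Wrist view: stop at about (125,180), blue slats at (150,183) and (207,192), green arm with pivot at (291,153), post at (298,300), one yellow slat at (490,172). The gripper hides the lower part. I'll refine the clamp and slat poses using depth, top faces only.

```bash
cat >> h.py <<'E'
def cloud(c,d):
    K,Rw,t=c; v,u=np.indices(d.shape); P=np.stack([(u-K[0,2])/K[0,0]*d,(v-K[1,2])/K[1,1]*d,d],-1)
    return (P-t)@Rw
def tops(p,d,c,lo,hi,z0,z1,amin):
    W=cloud(c,d); m=cv2.inRange(cv2.cvtColor(p,cv2.COLOR_RGB2HSV),lo,hi)>0
    m&=(W[...,2]>z0)&(W[...,2]<z1)&(d>0); n,l,st,_=cv2.connectedComponentsWithStats(m.astype(np.uint8))
    out=[]
    for i in range(1,n):
        if st[i,4]<amin: continue
        w=W[l==i]; (x,y),(a,b),_=r=cv2.minAreaRect(w[:,:2].astype(np.float32))
        ev=np.linalg.eigh(np.cov(w[:,:2].T))[1][:,1]
        out.append((round(x,1),round(y,1),round(max(a,b),1),round(min(a,b),1),round(float(np.arctan(ev[1]/ev[0])),3),w.mean(0).round(1).tolist(),int(st[i,4])))
    return out
def rpt(p,d,c,am=25):
    print("yel",*tops(p,d,c,(20,100,60),(35,255,255),8,22,am),sep="\n "); print("blue",*tops(p,d,c,(100,100,30),(125,255,255),32,45,am),sep="\n ")
    print("plate",*tops(p,d,c,(0,0,30),(180,110,255),5.5,14,600),sep="\n ")
    print("red",*tops(p,d,c,(0,150,60),(6,255,255),118,132,5),sep="\n ")
E
python3 - <<'E'
from h import *
z=np.load("top0.npz"); rpt(z["p"],z["d"],cam("top"))
z=np.load("w0.npz"); rpt(z["p"],z["d"],cam("wrist"),60)
z=np.load("scene0.npz"); rpt(z["p"],z["d"],cam("scene"))
E
```

```text
yel
 (578.0, -255.5, 90.2, 17.9, -1.11, [577.8, -255.0, 14.7], 221)
 (429.8, -241.7, 90.2, 18.4, 1.083, [429.3, -241.8, 14.6], 234)
blue
 (569.9, 164.9, 90.1, 18.7, -0.202, [569.0, 164.6, 38.5], 234)
 (557.4, 97.2, 90.1, 18.4, -0.188, [556.8, 96.9, 38.5], 233)
plate
 (549.6, 69.7, 289.0, 197.4, 1.393, [538.8, 61.9, 10.6], 4171)
 (58.8, -2.4, 210.6, 97.7, 1.558, [66.3, -0.7, 11.1], 782)
red
 (464.7, -18.7, 15.5, 15.3, 0.059, [464.5, -18.2, 126.2], 41)
yel
 (579.8, -252.3, 90.6, 19.1, -1.112, [580.4, -251.7, 13.3], 1131)
blue
 (569.2, 161.5, 91.2, 16.6, -0.139, [573.4, 159.9, 35.9], 261)
 (557.8, 92.2, 90.5, 17.8, -0.109, [564.4, 92.0, 35.8], 185)
plate
 (550.8, 73.5, 285.0, 194.7, 1.382, [579.9, 61.7, 10.0], 14350)
 (563.0, 142.9, 48.9, 37.9, 1.396, [562.9, 143.0, 10.1], 1110)
 (485.2, 35.4, 68.2, 48.0, 1.497, [480.4, 35.7, 10.0], 1264)
red
 (466.3, -15.1, 17.2, 17.0, -0.279, [467.7, -15.6, 124.8], 274)
yel
 (433.5, -238.8, 89.3, 23.1, 1.079, [434.8, -239.3, 13.8], 127)
 (581.5, -254.6, 89.6, 21.5, -1.113, [583.5, -256.0, 13.8], 153)
blue
 (153.1, 1375.8, 783.7, 20.8, 0.001, [214.4, 1375.7, 38.4], 425)
 (571.6, 166.9, 95.9, 18.4, -0.201, [575.2, 165.5, 38.4], 117)
 (557.9, 99.3, 85.9, 17.8, -0.179, [556.8, 99.2, 38.5], 94)
plate
 (552.6, 72.0, 284.5, 200.7, 1.287, [574.9, 52.9, 10.4], 1816)
red
 (468.2, -16.8, 17.0, 13.7, 0.002, [469.1, -17.4, 124.5], 23)
```

```bash
cat >> h.py <<'E'
O=np.array([562.7,132.0]); PSI=-0.190
def C(x,y): return O+np.array([[np.cos(PSI),-np.sin(PSI)],[np.sin(PSI),np.cos(PSI)]])@np.array([x,y])
def pick(xy,a):
    manip.gripper_to(60,20); manip.move_to([*xy,70],down(a)); manip.line_to([*xy,3],velocity=120)
    manip.gripper_to(0,20); s=manip.state(); print("grip",s["finger_gap"],s["gripper_force"],s["tool_pos"])
    manip.line_to([*xy,170],velocity=250)
def place(x,y):
    p=C(x,y); a=PSI+np.pi/2
    manip.move_to([*p,170],down(a)); manip.line_to([*p,52],velocity=150)
    print("gap",manip.state()["finger_gap"])
    print("contact",manip.line_to([*p,39.5],velocity=20,contact_N=3),manip.state()["tool_pos"])
    manip.gripper_to(36); manip.line_to([*p,170],velocity=200); print("t",manip.state()["time_s"])
E
python3 - <<'E'
from h import *
pick((579.3,-254),-1.111+np.pi); 
p,d=manip.get_image("scene"); 
place(30,-6)
c=cam("top"); p,d=manip.get_image("top"); save(p,"top1"); print(*tops(p,d,c,(20,100,60),(35,255,255),8,70,25),sep="\n"); rpt(p,d,c)
c=cam("wrist"); p,d=manip.get_image("wrist"); save(p,"w1"); print(*tops(p,d,c,(20,100,60),(35,255,255),45,70,25),sep="\n")
print("want",C(30,-6))
E
```

```text
grip 17.94443319699371 19.999795854091644 [ 579.26440771 -254.0331039     3.01139718]
gap 17.947211712526023
contact True [590.95517553 120.31785872  41.00285892]
t 13.525
(429.9, -241.3, 89.5, 18.5, 1.088, [429.5, -241.3, 15.0], 240)
yel
 (429.9, -241.3, 89.5, 18.5, 1.088, [429.5, -241.3, 15.0], 240)
blue
plate
 (554.0, -44.8, 141.7, 60.8, -0.046, [563.9, -52.1, 10.6], 810)
red
(590.2, 121.2, 89.5, 17.9, 1.383, [590.6, 123.7, 51.6], 1986)
want [591.02697368 120.44220774]
```

```bash
python3 -c "
import cv2;a=cv2.imread('pics/top1.png')[110:290,220:460];b=cv2.imread('pics/w1.png');a=cv2.resize(a,(640,480));cv2.imwrite('pics/w1s.png',cv2.resize(b,(640,400)));cv2.imwrite('pics/top1c.png',a)"
```

```text
(no output)
```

View pics/w1.png

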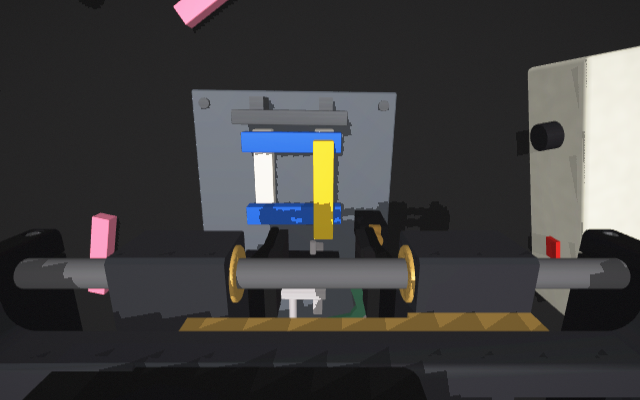

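The first slat lies flat across both blues, above the +x white slat (323,188), with a straight gap to the stop. Now the second.

```bash
python3 - <<'E'
from h import *
pick((430.7,-240.8),1.086)
place(-30,-6)
c=cam("wrist"); p,d=manip.get_image("wrist"); save(p,"w2"); print(*tops(p,d,c,(20,100,60),(35,255,255),45,70,25),sep="\n")
print(*tops(p,d,c,(100,100,30),(125,255,255),34,45,60),sep="\n")
print("want",C(-30,-6))
# wait for clear top view beside the clamp, ready for the post
P=C(-65,-166); print("post",P)
for a in (PSI,PSI+np.pi): print(a,manip.inverse_kinematics([*P,76],down(a)), manip.inverse_kinematics([*C(75-145*np.cos(.23),-130+145*np.sin(.23)),76],down(a)))
E
```

```text
grip 17.976588319019022 19.99887317419052 [ 430.68046212 -240.83187027    3.02927779]
gap 17.40064438950607
contact True [532.05010868 131.6848612   41.0134392 ]
t 22.5417
(531.7, 133.0, 89.1, 17.6, 1.382, [531.7, 134.4, 51.7], 1951)
(590.0, 120.9, 89.3, 18.3, 1.383, [589.8, 122.9, 51.5], 2072)
(629.5, 83.2, 9.6, 2.9, -0.29, [629.2, 83.2, 63.7], 35)
(561.0, 178.6, 65.1, 0.2, -0.19, [560.9, 178.6, 37.4], 74)
(515.1, 108.4, 17.4, 3.0, 1.367, [515.2, 108.8, 37.7], 73)
(556.3, 100.8, 41.1, 17.8, -0.272, [556.0, 100.6, 37.5], 592)
(599.5, 92.7, 17.8, 4.3, 1.389, [599.5, 93.0, 37.6], 83)
want [532.10671958 131.77374144]
post [467.51914815 -18.73687486]
-0.19 [ 0.30197237  0.36784368 -0.4224239   2.13322038  0.23547393  0.68401945
 -2.03980566] [ 0.15990758  0.38739976 -0.42457509  2.10259867  0.24460926  0.69787648
 -2.18627031]
2.951592653589793 [ 0.81224684  0.59754245 -1.11370473  2.10895452  0.71402835  0.88026486
  0.65458171] [ 0.65833231  0.62022367 -1.11103817  2.07853987  0.72687726  0.90075542
  0.51037203]
```

View pics/w2.png

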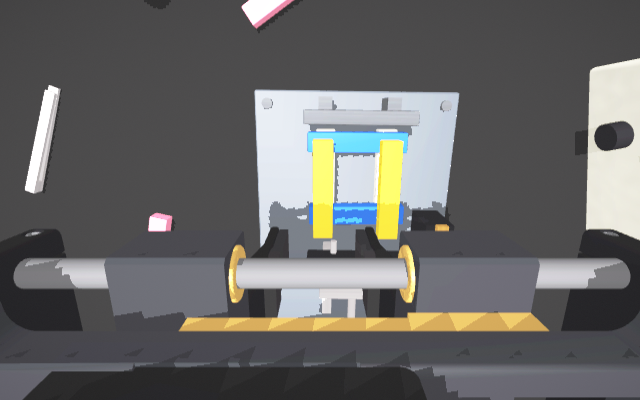

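Both yellow slats lie flat and parallel above the whites, at (323,188) and (390,188), with a gap to the stop. Next I'll take hold of the post and swing it along its arc.

```bash
cat >> h.py <<'E'
def post(q): return C(75-145*np.cos(.25-q),-130-145*np.sin(.25-q))
def inv(p):
    d=np.asarray(p[:2])-O; c,s=np.cos(PSI),np.sin(PSI); return np.array([c*d[0]+s*d[1],-s*d[0]+c*d[1]])
def rep(t=""):
    s=manip.state(); l=inv(s["tool_pos"]); f=np.array(s["force"]); c,sn=np.cos(PSI),np.sin(PSI)
    print(t,"t",round(s["time_s"],1),"loc",l.round(1),"q",round(.25-np.arctan2(-130-l[1],75-l[0]),3),"Fclamp",np.round([c*f[0]+sn*f[1],-sn*f[0]+c*f[1],f[2]],1),"gap",round(s["finger_gap"],1),round(s["gripper_force"],1))
E
python3 - <<'E'
from h import *
P=post(0); manip.move_to([*P,175],down(PSI)); manip.gripper_to(60,35); rep("above")
print(manip.line_to([*P,78],velocity=120,contact_N=8)); rep("down")
manip.gripper_to(0,35); rep("grip")
c=cam("top"); p,d=manip.get_image("top"); save(p,"top3")
E
```

```text
above t 24.3 loc [ -65.5 -165.9] q -0.0 Fclamp [-0.4 -0.  -0.3] gap 59.9 0.0
False
down t 25.3 loc [ -64.9 -165.6] q 0.001 Fclamp [ 0.5  0.3 -0.2] gap 60.0 0.0
grip t 26.1 loc [ -65.4 -164.5] q 0.009 Fclamp [-0.2  4.6 -1.7] gap 17.3 35.0
```

```bash
python3 - <<'E'
from h import *
for q in (.08,.16,.24,.32,.40,.46,.50):
    manip.line_to([*post(q),78],velocity=60); rep(f"{q:.2f}")
manip.hold(.5); rep("end")
c=cam("top"); p,d=manip.get_image("top"); save(p,"top4"); cv2.imwrite("pics/top4c.png",cv2.resize(cv2.cvtColor(p[120:270,210:410],cv2.COLOR_RGB2BGR),(800,600),interpolation=cv2.INTER_CUBIC))
p,d=manip.get_image("wrist"); save(p,"w4"); print(*tops(p,d,cam("wrist"),(20,100,60),(35,255,255),45,70,25),sep="\n")
p,d=manip.get_image("scene"); cs=cam("scene"); save(p[150:300,250:450],"s4"); cv2.imwrite("pics/s4c.png",cv2.resize(cv2.imread("pics/s4.png"),(800,600),interpolation=cv2.INTER_CUBIC)); np.savez("s4.npz",p=p,d=d)
for r in tops(p,d,cs,(20,100,60),(35,255,255),42,60,20): print(r,inv(r[:2]))
E
```

```text
0.08 t 26.5 loc [ -67.3 -155.5] q 0.073 Fclamp [ 3.8 -3.1 -0.8] gap 17.6 35.0
0.16 t 26.8 loc [ -69.  -143.8] q 0.154 Fclamp [ 3.3 -5.  -0.5] gap 17.5 35.0
0.24 t 27.2 loc [ -69.6 -132.6] q 0.232 Fclamp [ 3.5 -5.5 -0.2] gap 17.3 35.0
0.32 t 27.5 loc [ -69.4 -121.7] q 0.307 Fclamp [ 2.4 -6.7  2.2] gap 17.1 35.0
0.40 t 27.9 loc [ -68.3 -110.8] q 0.383 Fclamp [ 2.2 -7.   1.8] gap 17.7 35.0
0.46 t 28.1 loc [ -67.  -102.7] q 0.44 Fclamp [ 2.4 -7.3  2.9] gap 17.0 35.0
0.50 t 28.4 loc [-66.1 -97.9] q 0.474 Fclamp [ 0.9 -9.9  4.2] gap 17.0 35.0
end t 28.9 loc [-66.1 -98.2] q 0.472 Fclamp [  1.4 -10.3   4. ] gap 17.2 35.0
(593.7, 133.2, 91.1, 19.4, 1.369, [593.2, 133.9, 51.7], 5986)
(534.6, 145.6, 91.1, 19.8, 1.364, [535.4, 146.2, 51.7], 4726)
(537.1, 143.9, 92.0, 21.9, 1.328, [539.3, 146.4, 51.7], 133) [-27.38672927   6.85106269]
(595.9, 132.5, 95.2, 29.9, 1.388, [597.8, 132.0, 51.5], 151) [32.50811116  6.76111743]
```

View pics/w4.png

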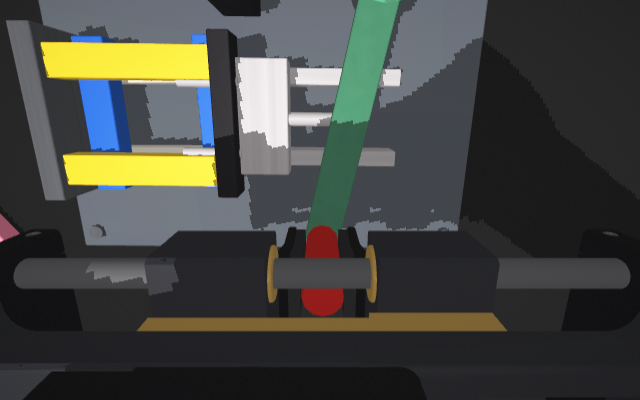

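View pics/s4c.png

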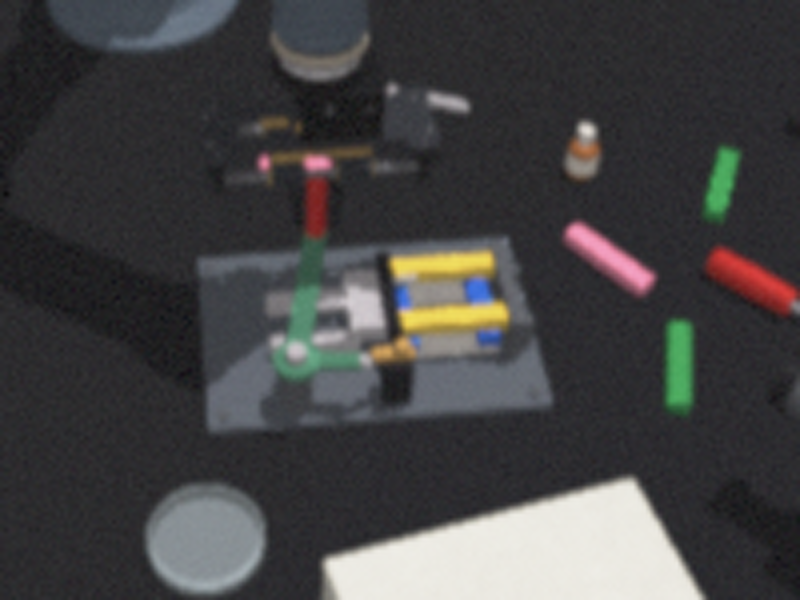

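Both slats are seated between the black idler block (222,112) and the stop (40,110), and the arm is past the click: the force rose to 10 N. I'll nudge to mid-window, then check q from the green arm's direction relative to the slats.

```bash
python3 - <<'E'
from h import *
manip.line_to([*post(.512),78],velocity=20); manip.hold(.4); rep("end")
p,d=manip.get_image("wrist"); c=cam("wrist")
y=tops(p,d,c,(20,100,60),(35,255,255),45,70,60); print(*y,sep="\n")
for g in tops(p,d,c,(65,60,30),(90,255,255),60,68,200): print("arm",g,"q",.25-(g[4]-(np.mean([v[4] for v in y])-np.pi/2)),.25-(g[4]-PSI))
rep("hold")
E
```

```text
end t 29.7 loc [-65.8 -96.8] q 0.481 Fclamp [ -0.3 -10.4   4.7] gap 17.2 35.0
(593.4, 133.7, 91.7, 18.5, 1.368, [593.3, 134.1, 51.7], 5985)
(535.0, 145.5, 91.4, 19.8, 1.366, [535.4, 146.2, 51.7], 4712)
arm (536.4, 24.0, 131.1, 21.0, -0.427, [543.6, 20.9, 63.7], 8865) q 0.4732036732051034 0.487
hold t 29.7 loc [-65.8 -96.8] q 0.481 Fclamp [  0.5 -10.7   5.4] gap 17.6 35.0
```

Two independent estimates put q at 0.47 to 0.49, with the slats seated and the hold steady, so I'm handing in.

```bash
python3 -c "
from h import *
print(manip.hand_in())"
```

```text
the job is handed in; nothing more can be done
None
```

I laid both yellow slats on the tower and pushed the tensioner arm past its click, so the idler block presses both slats against the stop. I handed the job in at about 30 s with the gripper still holding the post at about 0.48 rad; no verdict came back.

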